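Square up three note pads in the squaring jig

ROBOT

A 6-joint arm with a two-finger parallel gripper is mounted at the origin on a cart in front of the work surface, level with it; the furniture and walls round the work are solid. World frame = base frame: x ahead of the robot, y to its left, z up, the work surface at z = 0. Lengths are in m, angles in degrees, forces in N, time in s.
With the tool pointing down it reaches from about 0.325 to 0.775 m from the base axis. Payload 5.5 kg.
Tool frame: the origin (TCP) lies at the centre of the arm's flange, where the gripper is bolted on; the fingertips stand 182 mm ahead of it and the grasp point (between the pads) lies 163 mm ahead of it; z points along the fingers, y is the line along which they close (so a half turn about z gives the same grasp; the last joint's range is limited). The gripper opens to 88 mm and grips with 3 to 60 N. Pads are 20 mm wide; open, the fingers measure 115 mm over their backs; the gripper's body (75 mm by 178 mm) begins 61 mm behind the grasp point.
Start: joints at [68.314, 5.22, 70.514, -0, 104.267, -3.249], TCP at [0.19, 0.569, 0.405] pointing down, gripper open.
Joint ranges: [-164.24, 164.24], [-49.07, 125.15], [9.68, 141.18], [-86.29, 266.29], [3.28, 154.24], [-151.56, 151.56]. Speed limits (degrees/s): [147.25, 147.25, 172.46, 180, 180, 180].

INTERFACE

Orientations are given as [roll, pitch, yaw] about the fixed x, y, z axes, in that order (R = Rz(yaw) Ry(pitch) Rx(roll)).
In Python, from station import r gives the robot as it stands. The module is installed in compiled form; this text tells all that it offers. Calls block until the motion is done:
- r.reach(position, orientation): joint-space move of the TCP to a pose.
- r.servo_line(position, rotation=None, speed=0.15): straight line of the TCP; rotation=None keeps the orientation; speed is the mean speed in m/s.
- r.move_joints(angles): joint-space move.
- r.let_go() and r.grab(squeeze=None): open the fingers fully, or close them until they stop; squeeze is the grip in N (None keeps the last).
- r.wait(seconds).
- r.inverse_kinematics(position, orientation): joint angles nearest the present ones, or None.
- r.sense(): the state.
- r.snapshot(name): name is "scene" or "side" or "wrist"; returns a dict with "frame" (480x640x3 uint8, red, green, blue), "fx", "fy", "cx", "cy" (pixels), "dist_coeffs" ([k1, k2, p1, p2, k3] as OpenCV has them; the pictures are not rectified), "R" (3x3) and "t" (3): a world point X has camera coordinates R X + t. Camera axes: x right, y down, z forward; pixel columns grow to the right and rows downward; lengths in m; the calibration is good to about 2 mm. A picture is of the moment at which its call begins. There is no depth.
A pose or a line that the arm cannot do raises r.IKError and nothing moves.
- r.hand_in(): hands the job in; it is judged then, once.
The state is a dict: "clock": time; "joints": joint angles; "joint_vel": joint speeds; "joint_torque": joint torques, N m; "tcp_pos": TCP position; "orientation": TCP orientation; "contact_force": force on the tool from outside, world axes, zero at the start; "torque": the same for the moment, N m; "opening": finger opening in m; "gripper_force": force on a finger pad.
Only numpy, scipy, OpenCV 4.12 (cv2) and the standard library are available. Lean on these libraries where they do the work, as an engineer would, in place of code of your own. Each camera call takes 0.05 s, during which the arm holds its last target. There are 200 camera calls.

TASK

Gather the three yellow note pads into one neat, square pile in the inner corner of the squaring jig, ready for banding. First push the loose pair along the base until both lie flush against both aluminium fences in the corner, then slide the third pad off the white ledge onto the pair and push it flush into the same corner. Slide the pads rather than lifting them, and leave the other things on the bench where they are.

Things in the scene. Friction and masses are not known exactly. Their poses are not given: they have to be found in the camera images.
- jig: squaring jig, fixed to the bench. Plywood base 12 mm thick, from x = -140 to +125 mm and y = -110 to +110 mm of its origin, which lies on the bench top (underside of the base); x points to the back fence, y to the side fence, z up. The two aluminium fences (point corner) and the white ledge (point ledge) stand on it; it is open toward -x and, before the ledge, toward -y.
- corner (a point): inner corner of the two aluminium fences, on the base's top, at (113, 98, 12) mm in the jig's frame, axes as the jig's. Both fences are 12 mm thick, 50 mm high above the base: the side fence along the whole +y edge (inner face y = +98 mm), the back fence along the whole +x edge (inner face x = +113 mm).
- nest (a point): point on the base's top surface where the centre of the finished pile belongs: 38 mm from each fence, at (75, 60, 12) mm in the jig's frame; axes as the jig's
- ledge (a point): centre of the white ledge's top, 30 mm above the base, 2 mm above the top of two stacked pads; axes as the jig's. The ledge fills x = +13 to +113 mm, y = -110 to +12 mm of the jig's frame, up to the back fence; the pocket between ledge and side fence is 86 mm wide.
- pad_low: yellow note pad, a rigid square slab 76 x 76 mm, 14 mm thick, about 0.12 kg (too wide to grip; slides easily with a fingertip, under 2 N). Origin: centre of its underside; x and y along its edges, z up. The lower one of the loose pair; it lies askew on the base, in front (-x side) of the pocket.
- pad_mid: yellow note pad, a rigid square slab 76 x 76 mm, 14 mm thick, about 0.12 kg (too wide to grip; slides easily with a fingertip, under 2 N). Origin: centre of its underside; x and y along its edges, z up. The upper one of the loose pair; it lies askew on pad_low.
- pad_ledge: yellow note pad, a rigid square slab 76 x 76 mm, 14 mm thick, about 0.12 kg (too wide to grip; slides easily with a fingertip, under 2 N). Origin: centre of its underside; x and y along its edges, z up. It lies askew on the white ledge beside the pocket.
- stapler: red and black stapler, 130 x 38 x 46 mm, on the bench outside the side fence; origin: centre of its underside. Leave it.
- marker_blue: white marker pen with a blue cap, 140 x 18 x 20 mm, on the bench in front of the jig; origin: centre of its underside. Leave it.
- tape_red: roll of red tape lying flat, 76 mm across, 19 mm high, on the bench just right (-y) of the jig; origin: centre of its underside. Leave it.
- mug_coffee: blue and white mug, 78 x 112 x 92 mm, on the bench well to the left; origin: its underside. Leave it.
- tape_roll_a: roll of brown packing tape lying flat, 104 mm across, 50 mm high, on the bench well to the left; origin: centre of its underside. Leave it.
- spray_small: blue spray bottle, 58 mm across, 150 mm high, standing on the bench well left of the jig; origin: centre of its underside. Leave it.
Things that resemble listed ones, but are neither listed nor needed, are in the scene too. What is shaped like the pad_low but green or purple is not meant.

How it is judged:
By the outcome, as a careful person would: the job done as asked, in the order asked, and still so for the second after the job is handed in, with the robot touching nothing.
It also fails if it takes over 69 s, if anything falls off the work surface, if the arm or the gripper's body presses on something with over 40 N, if the wrist force passes 120 N, or if a joint passes its speed limit or range.

## Working session

There is one attempt and no reset: what is moved stays moved. The work goes in short steps, each a Python script; the robot and the scene stay as the last script left them, time stands still between calls to the robot, and variables do not carry over. Pictures are saved under pics/ and viewed, at most 10 in all, crops included, and the job is handed in when it is done.

```bash
mkdir -p pics
python3 - <<'E'
from station import r
import cv2,pickle
d={}
for n in("scene","side","wrist"):
    s=r.snapshot(n); d[n]=s
    cv2.imwrite(f"pics/{n}0.png",s["frame"][:,:,::-1]); print(n,s["fx"],s["dist_coeffs"],s["R"],s["t"])
pickle.dump(d,open("s0.pkl","wb")); s=r.sense();print(s["clock"],s["tcp_pos"],s["orientation"])
E
```

```text
scene 492.9949887111122 [-0.07032711  0.          0.          0.          0.        ] [[ 0.78596967 -0.61821763 -0.0076579 ]
 [-0.36199029 -0.45010384 -0.81631463]
 [ 0.50121324  0.64437062 -0.57755674]] [-0.43378994  0.32152766  0.84241298]
side 519.8724108510693 [-0.12842859  0.          0.          0.          0.        ] [[ 0.80611449 -0.59162677 -0.01253741]
 [-0.33863813 -0.44382588 -0.82966427]
 [ 0.48528717  0.67305004 -0.55812186]] [-0.46085293  0.30768124  0.83397831]
wrist 342.5280487404782 [-0.02982354  0.          0.          0.          0.        ] [[ 0.31659269  0.9485573  -0.00284732]
 [ 0.90511908 -0.30119392  0.30006945]
 [ 0.28377547 -0.09757696 -0.95391311]] [-0.5992717  -0.03625229  0.39268424]
0.15 [0.18979614 0.56924447 0.40372511] [-1.79911302e+02 -6.22935318e-03  1.61560706e+02]
```

View pics/scene0.png

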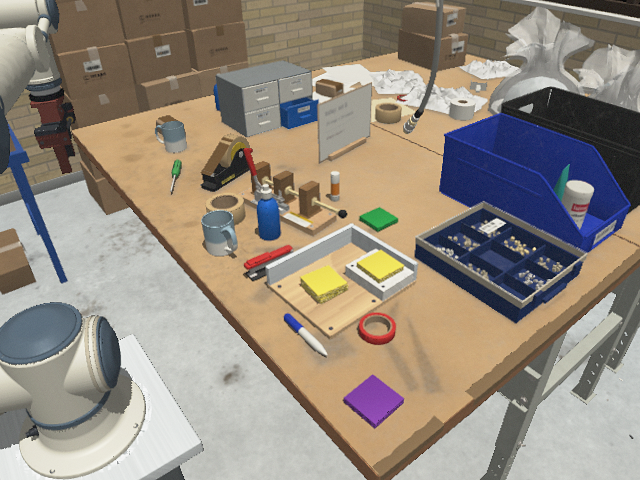

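View pics/side0.png

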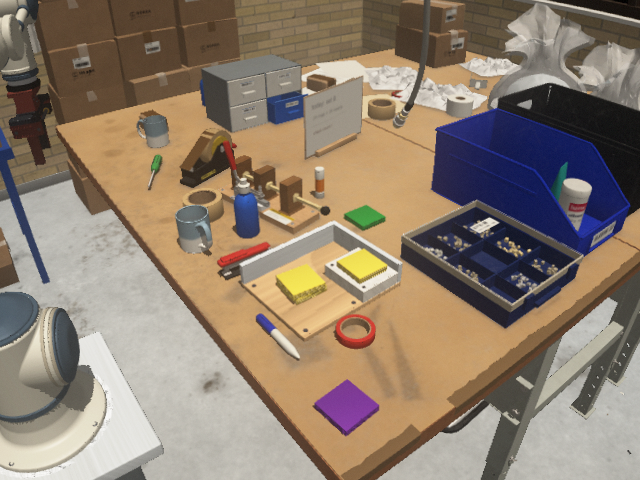

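Yellow candidates in the scene view are the loose pair at (324,283) and the ledge pad at (380,265). The lookalikes, green at (378,218) and purple at (374,400), are excluded by colour. I'll check the choice in a close crop and get a rough pose for the jig.

```bash
cat > h.py <<'E'
import numpy as np,cv2
def K(s): return np.array([[s["fx"],0,s["cx"]],[0,s["fy"],s["cy"]],[0,0,1.]])
def ray(s,px,z):
    p=cv2.undistortPoints(np.array(px,float).reshape(-1,1,2),K(s),np.array(s["dist_coeffs"])).reshape(-1,2)
    R=np.array(s["R"]);c=-R.T@np.array(s["t"])
    d=np.c_[p,np.ones(len(p))]@R
    return c+d*((z-c[2])/d[:,2])[:,None]
def yellow(s):
    h=cv2.cvtColor(s["frame"],cv2.COLOR_RGB2HSV)
    m=cv2.inRange(h,(24,150,90),(34,255,255))
    return cv2.morphologyEx(m,cv2.MORPH_OPEN,np.ones((3,3)))
def proj(s,X):
    return cv2.projectPoints(np.array(X,float).reshape(-1,1,3),cv2.Rodrigues(np.array(s["R"]))[0],np.array(s["t"]),K(s),np.array(s["dist_coeffs"]))[0].reshape(-1,2)
E
python3 - <<'E'
import pickle,cv2,numpy as np
from h import *
d=pickle.load(open("s0.pkl","rb"))
for n in d:
    s=d[n]; R=np.array(s["R"]); print(n,"cam",-R.T@s["t"],"fwd",R[2])
s=d["scene"]
c=cv2.resize(s["frame"][215:345,250:430,::-1],None,fx=4.4,fy=4.4,interpolation=cv2.INTER_CUBIC);cv2.imwrite("pics/crop0.png",c)
n,l,st,ce=cv2.connectedComponentsWithStats(yellow(s));
for i in range(1,n):
  if st[i,4]>100: print(st[i],ce[i],ray(s,[ce[i]],.04))
E
```

```text
scene cam [ 0.03510709 -0.66628193  0.74568711] fwd [ 0.50121324  0.64437062 -0.57755674]
side cam [ 0.07097385 -0.69740516  0.71495576] fwd [ 0.48528717  0.67305004 -0.55812186]
wrist cam [0.11110352 0.59584152 0.38375853] fwd [ 0.28377547 -0.09757696 -0.95391311]
[359 251  43  27 672] [380.01636905 264.19791667] [[ 0.67554846 -0.03010815  0.04      ]]
[302 267  43  28 727] [322.81292985 280.3218707 ] [[0.53724689 0.00684738 0.04      ]]
```

```bash
sleep 0
```

```text
(no output)
```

View pics/crop0.png

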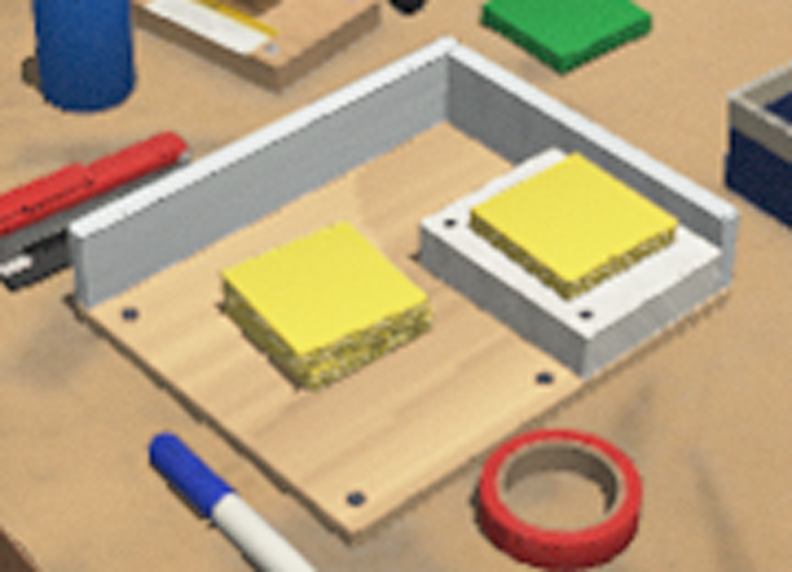

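The crop shows the pair of yellow pads stacked askew on the plywood (crop ~(325,300)) and a single yellow pad askew on the white ledge (~(575,220)). The fences, stapler, pen and red tape are also visible. Now a look from above with the wrist camera.

Run:
```python
from station import r
from h import *
import pickle
d=pickle.load(open("s0.pkl","rb"));s=d["scene"]
f=lambda x,y:[x/4.4+250,y/4.4+215]
for n,p,z in(("cornerout",f(450,40),.062),("sidefront",f(72,230),.062),("backright",f(738,212),.062),("frontright",f(350,540),0),("spray",[269,235],0),("mug",[220,250],0)):print(n,ray(s,[p],z))
r.reach([0.57,0.0,0.40],[180,0,180]); r.grab(5)
w=r.snapshot("wrist");pickle.dump(w,open("w1.pkl","wb"));cv2.imwrite("pics/w1.png",w["frame"][:,:,::-1])
st=r.sense();print(st["clock"],st["tcp_pos"],st["orientation"],st["contact_force"],st["opening"])
```

```text
cornerout [[0.71230145 0.11299446 0.062     ]]
sidefront [[0.45073498 0.10018949 0.062     ]]
backright [[ 0.72413489 -0.10039788  0.062     ]]
frontright [[ 0.46549088 -0.10818271  0.        ]]
spray [[0.56757978 0.28240882 0.        ]]
mug [[0.43331641 0.30426553 0.        ]]
3.975 [ 5.70006518e-01 -1.61052544e-05  4.00010027e-01] [1.79999716e+02 2.74125485e-03 1.79998726e+02] [ 1.00836857  0.03868405 -0.0036018 ] 0.0002555766717293127
```

View pics/w1.png

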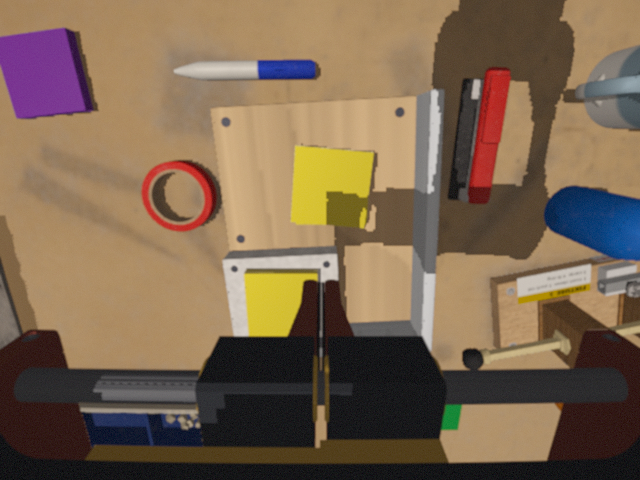

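The wrist view shows the pair at (333,187), the ledge pad at (282,305), the fence along column ~428 and the base's front-right corner at (212,108). The stapler, pen and tape are clear of the jig. The gripper hides the back fence, so I'll look from further forward.

Run:
```python
from station import r
from h import *
import pickle
r.servo_line([0.69,-0.01,0.36],speed=.25)
w=r.snapshot("wrist");pickle.dump(w,open("w2.pkl","wb"))
cv2.imwrite("pics/w2.png",cv2.resize(w["frame"][0:340,190:510,::-1],None,fx=1.76,fy=1.76,interpolation=cv2.INTER_CUBIC))
st=r.sense();print(st["clock"],st["contact_force"])
```

```text
4.6833 [ 0.78523406 -0.78169284 -0.20439994]
```

View pics/w2.png

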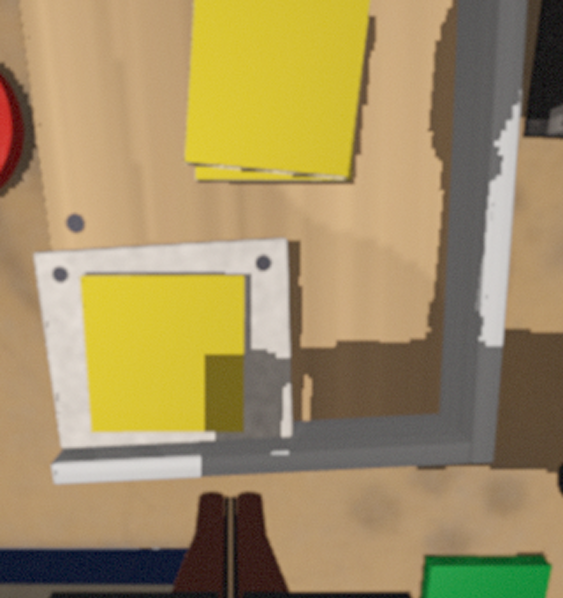

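Run:
```python
from h import *
import pickle
from scipy.optimize import least_squares
w=pickle.load(open("w2.pkl","rb"));w1=pickle.load(open("w1.pkl","rb"))
P=[((438,413),(113,98,12)),((470,443),(113,98,62)),((35,253),(13,-110,42)),((287,239),(13,12,42)),((494,462),(125,110,62)),((54,483),(125,-110,62)),((54,463),(113,-110,62))]
J=[];W=[]
for p,j in P: W.append(ray(w,[[p[0]/1.76+190,p[1]/1.76]],j[2]/1e3)[0]);J.append(j)
W.append(ray(w1,[[212,108]],.012)[0]);J.append((-140,-110,12))
J=np.array(J)/1e3;W=np.array(W)
T=lambda q,j:np.c_[q[0]+np.cos(q[2])*j[:,0]-np.sin(q[2])*j[:,1],q[1]+np.sin(q[2])*j[:,0]+np.cos(q[2])*j[:,1]]
q=least_squares(lambda q:(T(q,J)-W[:,:2]).ravel(),[.59,0,0],loss="soft_l1",f_scale=.002).x
print("jig",q,np.degrees(q[2]));print(np.round((T(q,J)-W[:,:2])*1e3,1))
np.save("jig.npy",q)
c,s=np.cos(q[2]),np.sin(q[2])
inv=lambda X:np.round((X[:,:2]-q[:2])@np.array([[c,-s],[s,c]])*1e3,1)
print("ledge pad",inv(ray(w,np.array([(83,275),(245,275),(245,431),(92,431)])/1.76+[190,0],.056)))
print("mid front edge(back)",inv(ray(w,np.array([(187,161),(350,178)])/1.76+[190,0],.040)),"low",inv(ray(w,np.array([(195,180),(352,182)])/1.76+[190,0],.026)))
print("mid all",inv(ray(w1,[(295,145),(375,152),(370,228),(291,223)],.040)))
d=pickle.load(open("s0.pkl","rb"))["scene"]
print("jig in scene",inv(ray(d,[(450/4.4+250,40/4.4+215)],.062)), "spray",inv(ray(d,[[269,235]],0)))
```

```text
jig [0.595768   0.00573959 0.04957698] 2.840551696128801
[[ 0.4  0.5]
 [-0.2  1.2]
 [-0.5 -0.4]
 [-0.4  1. ]
 [ 1.1  0.5]
 [ 0.9 -0.1]
 [-0.4 -1.7]
 [-0.8 -1.4]]
ledge pad [[ 24.3 -84.4]
 [ 28.1 -10. ]
 [103.5 -13.2]
 [ 99.7 -89.1]]
mid front edge(back) [[-23.6 -34.2]
 [-12.6  41.1]] low [[-16.4 -31.7]
 [-11.8  44.7]]
mid all [[-99.3 -25.3]
 [-89.   51.4]
 [-13.2  45.9]
 [-22.5 -34.9]]
jig in scene [[121.7 101.3]] spray [[-14.4 277.7]]
```

```bash
cat >> h.py <<'E'
q=np.load("jig.npy");Rj=np.array([[np.cos(q[2]),-np.sin(q[2])],[np.sin(q[2]),np.cos(q[2])]])
ORI=[180,0,180+np.degrees(q[2])]
def tcp(x,y,z):  # fingertip in jig mm, z above base top -> TCP
    return list(q[:2]+Rj@[x/1e3,y/1e3])+[.012+z/1e3+.182]
def tip(s): return np.r_[(np.array(s["tcp_pos"][:2])-q[:2])@Rj*1e3,(s["tcp_pos"][2]-.194)*1e3]
def go(r,x,y,z,v=.2): r.servo_line(tcp(x,y,z),ORI,speed=v)
def force(r): return np.r_[np.array(r.sense()["contact_force"][:2])@Rj,0]
def press(r,x,y,z,d,maxmm,lim=7,step=1.):
    d=np.array(d,float);d/=np.linalg.norm(d);r.wait(.1);f0=force(r);F=[]
    for i in range(int(maxmm/step)):
        x+=d[0]*step;y+=d[1]*step;go(r,x,y,z,.03)
        f=force(r)-f0;F.append(round(float(-f[:2]@d),1))
        if F[-1]>lim:break
    print("press",F,np.round(tip(r.sense()),1),np.round(f,1),r.sense()["clock"]);return x,y
E
python3 - <<'E'
from station import r
from h import *
import pickle
r.reach(tcp(-54,-70,60),ORI); go(r,-54,-70,4)
print(np.round(tip(r.sense()),1),force(r))
go(r,-54,0,4,.06)
x,y=press(r,-54,0,4,(0,1),25)
w=r.snapshot("wrist");pickle.dump(w,open("w3.pkl","wb"));cv2.imwrite("pics/w3.png",w["frame"][:,:,::-1])
print(r.sense()["clock"])
E
```

```text
[-53.1 -69.8   5. ] [0.35904855 0.56599372 0.        ]
press [2.2, 2.0, 1.2, 1.9, 1.6, 2.6, 0.9, 2.7, 4.9, 6.6, 6.8, 8.6] [-53.7  11.1   4.3] [ 1.8 -8.6  0. ] 10.3083
10.3583
```

View pics/w3.png

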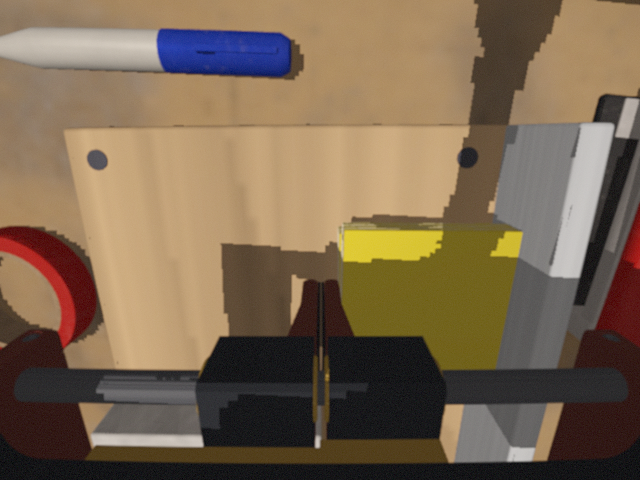

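The pair now lies flush along the side fence: the upper pad hides the lower, with edges aligned at (345–520,230). Next is the push along the fence into the corner.

Run:
```python
from station import r
from h import *
import pickle
go(r,-54,4,4);go(r,-124,4,4,.25);go(r,-124,46,4,.25)
go(r,17,53,4,.07)
print(force(r))
x,y=press(r,17,53,4,(1,.12),18,lim=9)
w=r.snapshot("scene");pickle.dump(w,open("s4.pkl","wb"))
go(r,x-8,y,4);go(r,x-25,y,60,.25);go(r,x-110,-40,165,.4)
w=r.snapshot("wrist");pickle.dump(w,open("w4.pkl","wb"));cv2.imwrite("pics/w4.png",w["frame"][:,:,::-1])
print(r.sense()["clock"])
```

```text
[-1.00145792  0.66846516  0.        ]
press [0.4, 1.1, 0.5, 1.1, 1.6, 2.6, 2.8, 0.9, 6.5, 9.3] [25.9 54.2  3.8] [-9.  -3.3  0. ] 16.125
17.4167
```

View pics/w4.png

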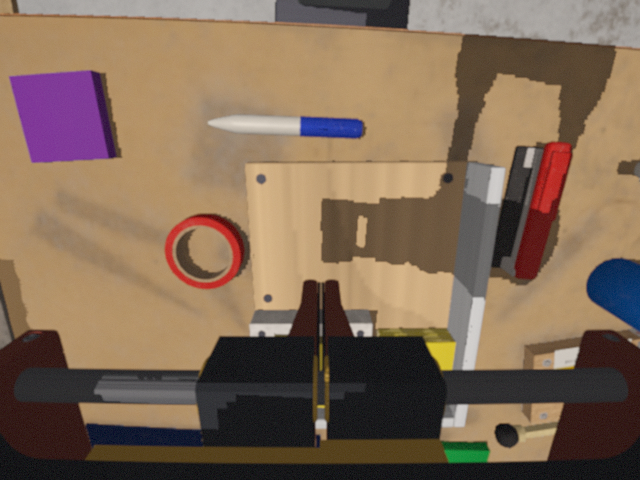

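The pair is in the pocket, seen at (415,345), and nothing else has moved. I'll check that it is flush from further forward.

Run:
```python
from station import r
from h import *
import pickle
r.servo_line([0.70,0.03,0.34],speed=.3)
w=r.snapshot("wrist");pickle.dump(w,open("w5.pkl","wb"))
cv2.imwrite("pics/w5.png",cv2.resize(w["frame"][60:340,200:480,::-1],None,fx=2.1,fy=2.1,interpolation=cv2.INTER_CUBIC))
```

```text
(no output)
```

View pics/w5.png

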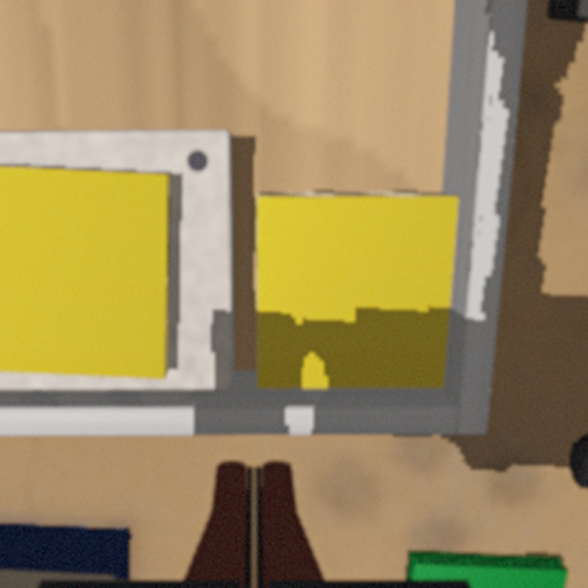

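The pads are flush against both fences in the corner, at crop (255–460,195–388). Now the ledge pad: first square it to the back fence, then slide it across.

Run:
```python
from station import r
from h import *
import pickle
r.reach(tcp(-8,-49,90),ORI);go(r,-8,-49,33.5,.15)
st=r.sense();print(np.round(tip(st),1),st["contact_force"])
go(r,18,-49,33.5,.06);press(r,18,-49,33.5,(1,0),16,lim=6)
go(r,14,-49,33.5);go(r,5,-49,70);go(r,61,-116,70,.3);go(r,61,-116,33.5,.15)
st=r.sense();print(np.round(tip(st),1),st["contact_force"])
go(r,66,2,33.5,.06)
x,y=press(r,66,2,33.5,(.05,1),16,lim=7)
go(r,x,y-6,33.5);go(r,x-30,y-10,75,.25)
r.servo_line([0.70,0.03,0.34],speed=.3)
w=r.snapshot("wrist");pickle.dump(w,open("w6.pkl","wb"))
cv2.imwrite("pics/w6.png",cv2.resize(w["frame"][60:340,200:480,::-1],None,fx=2.1,fy=2.1,interpolation=cv2.INTER_CUBIC))
print(r.sense()["clock"])
```

```text
[ -7.3 -48.6  34. ] [0.71516037 0.56667751 0.56582453]
press [1.3, 0.1, 0.2, 0.9, 0.3, 0.4, 2.4, 5.9, 8.9] [ 26.  -49.4  33.5] [-8.9 -0.7  0. ] 22.3583
[  60.5 -114.9   32.8] [-0.13043468 -0.11052948  0.30131943]
press [-0.2, 1.2, 1.5, 1.2, 0.9, 1.4, 0.9, 1.7, 0.7, 2.8, 6.4, 8.1] [66.5 12.5 33.5] [-1.  -8.1  0. ] 29.0
30.1417
```

View pics/w6.png

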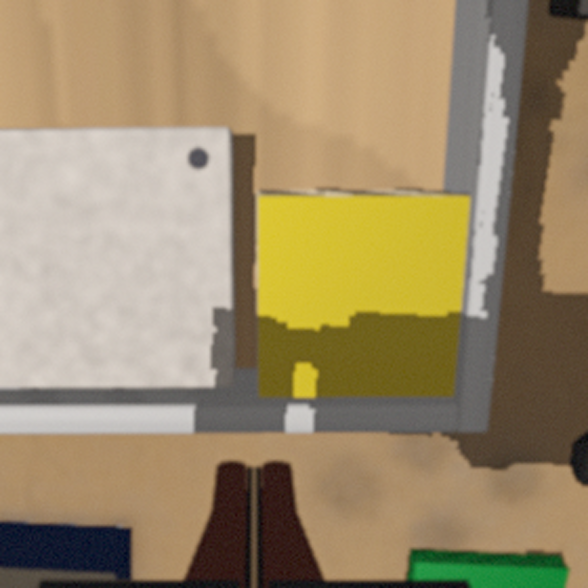

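All three are stacked in the corner, at crop (257–470,193–397). I'll square them with one more press toward the back fence and one toward the side fence, then check from the scene camera.

Run:
```python
from station import r
from h import *
import pickle
r.reach(tcp(0,54,80),ORI);go(r,0,54,4,.15);go(r,20,54,4,.08)
x,y=press(r,20,54,4,(1,.1),10,lim=9)
go(r,x-15,y,4);go(r,x-15,y,80,.3)
go(r,70,0,80,.3);go(r,70,0,33.5,.15);go(r,70,7,33.5,.06)
x,y=press(r,70,7,33.5,(0,1),8,lim=8)
go(r,x,y-8,33.5);go(r,x,y-8,90,.3)
r.servo_line([0.70,0.03,0.34],speed=.3)
w=r.snapshot("wrist");pickle.dump(w,open("w7.pkl","wb"))
r.reach([0.35,0.35,0.42],ORI)
s=r.snapshot("scene")
a=cv2.resize(w["frame"][110:270,300:440,::-1],(420,480),interpolation=cv2.INTER_CUBIC)
b=cv2.resize(s["frame"][215:345,305:415,::-1],(380,480),interpolation=cv2.INTER_CUBIC)
cv2.imwrite("pics/fin.png",np.hstack([a,b]));print(r.sense()["clock"])
```

```text
press [-1.0, 0.4, -0.6, 0.6, -0.3, 5.0, 9.7] [25.9 54.6  4. ] [-9.5 -2.1  0. ] 33.6333
press [1.6, 0.6, 0.6, 0.6, 2.1, 5.9, 7.7, 11.2] [70.  12.8 33.6] [ -0.3 -11.2   0. ] 37.525
40.3417
```

View pics/fin.png

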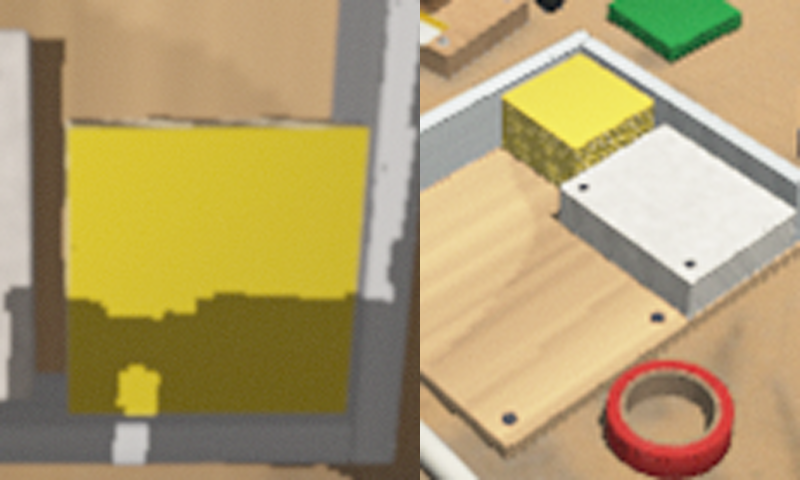

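The pile is square and flush in the corner in both views (right half at (578,115)), and the arm is clear of everything.

```bash
python3 -c "
from station import r
print(r.hand_in())"
```

```text
the job is handed in; nothing more can be done
None
```

The job is handed in: the last pictures show all three yellow pads in one square pile, flush against both fences in the jig's corner, with nothing else on the bench seen to have moved, at about 40 s of the 69 s allowed.

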